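Close the slab frame with a straight bar and prop it

ROBOT

A 6-joint arm with a two-finger parallel gripper is mounted at the origin on the work surface. World frame = base frame: x ahead of the robot, y to its left, z up, the work surface at z = 0. Lengths are in m, angles in rad, forces in N, time in s.
With the tool pointing down it reaches from about 0.275 to 0.775 m from the base axis. Payload 14.6 kg.
Tool frame: the origin (TCP) lies on the centre line of the jaws, within the pads' length; the fingertips stand 8 mm ahead of it and the grasp point (between the pads) lies 11 mm behind it; z points along the fingers, y is the line along which they close (so a half turn about z gives the same grasp; the last joint's range is limited). The gripper opens to 85 mm and grips with 20 to 120 N. Pads are 22 mm wide; open, the fingers measure 114 mm over their backs; the gripper's body (76 mm by 85 mm) begins 54 mm behind the grasp point. The pads swing forward as they close: fully open they stand 13 mm farther back than shut.
Start: joints at [0.965, 0.263, -0.048, 1.259, 0, 1.415], TCP at [0.229, 0.473, 0.239] pointing down, gripper open.
Joint ranges: [-2.65, 2.65], [-0.89, 1.7], [-1.18, 1.37], [-2.13, 2.11], [-1.35, 1.29], [-3.14, 3.14]. Speed limits (rad/s): [1.89, 1.89, 2.57, 2.79, 3.14, 3.14].

INTERFACE

Orientations are given as a unit quaternion [w, x, y, z].
In Python, from cell import get_obs, snapshot, close_job, find_in, pinpoint gives the robot as it stands. The module is installed in compiled form; this text tells all that it offers.
- The arm moves only by the tool drive_tool, never from a script. Its argument "steps" is a list of rows, each a list of 3 entries, a list of its own where there are three numbers: the turn, a rotation vector about the tool's x, y, z in rad, then the shift along the tool's x, y, z in mm, then the finger opening in mm, from 0 to 85.4. A call has 1 to 10 rows; each row is the pose to reach, as a shift and turn from the pose commanded when the call began, along the tool's axes at that moment; what a row does not reach only later rows make up. A row lasts 1/8 s, in which the tool goes at most 62.5 mm and 10.7 degrees, less where a joint would pass 70% of its speed; a pose out of reach is approached as far as the arm can. A call with a gripper value outside its range is refused whole. The fingers move at their own pace and stop on an object; "grip_force" is the grip in N (left out, the last holds). Time passes only in rows, so rows that repeat a pose let the fingers close. It gives the time, the measured TCP pose, the force, the opening and the grip force at its end, in the units of the state.
- get_obs(): the state, without advancing time (a new reading comes with each control period).
- snapshot(name): name is "side" or "top"; returns a dict with "image" (384x512x3 uint8, blue, green, red), "range_z" (384x512 float32, m along the optical axis (not along the pixel's ray), 0 where there is no reading), "fx", "fy", "cx", "cy" (pixels), "R" (3x3) and "t" (3): a world point X has camera coordinates R X + t. Camera axes: x right, y down, z forward; pixel columns grow to the right and rows downward; lengths in m; the calibration is good to about 2 mm. A picture is of the moment at which its call begins.
- close_job(): hands the job in; it is judged then, once.
Trained networks look in a picture, given as the dict that the camera call returned (one of the last four; its "shot" number tells which), for a name from the list of things; names that differ only in an ending like _2 or _b are one class to them, and where a whole thing is asked for, a point or a joint stands for the part that bears it (a point fixed in the world has none). Each returns a list of dicts, best first, with "conf" (0 to 1); they miss things now and then, are a little off and sometimes report something else, mostly with a low value. They report only what shows in the picture. A call takes as long as a camera call. They do not tell look-alikes from the thing itself.
- find_in(name, picture): "position" ([x, y, z] in m, in the coordinates of the camera as it stood for that picture, good to about 4 mm: the middle of the surface that is visible of it).
- pinpoint(name, picture): "position" ([x, y, z] in m, in the coordinates of the camera as it stood for that picture, good to about 4 mm: a listed point, or the origin of a listed thing).
The state is a dict: "clock": time; "joint_positions": joint angles; "joint_vel": joint speeds; "joint_efforts": joint torques, N m; "tcp_pos": TCP position; "ee_rot": TCP orientation; "force": force on the tool from outside, world axes, zero at the start; "wrist_torque": the same for the moment, N m; "gripper_width": finger opening in m; "grasp_force": force on a finger pad.
Only numpy, scipy, OpenCV 4.12 (cv2) and the standard library are available. Lean on these libraries where they do the work, as an engineer would, in place of code of your own. Each camera call takes 0.05 s, during which the arm holds its last target. There are 200 camera calls.

TASK

Take the straight dark steel bar out of the sloped blue rest and lay it, on its narrow edge, flush along the open side of the chocolate slab on the white board so that it closes off the whole side. Then stand the toppled yellow weight upright on the board, red cap up, squarely against the middle of the bar's outer side so that the bar cannot slip. Leave everything else where it is.

Things in the scene. Friction and masses are not known exactly. Their poses are not given: they have to be found in the camera images.
- board: Fixed white board 240 x 240 x 12 mm; origin: centre of its underside, z up. On it a brown chocolate slab, 130 mm along y, from x = +5 mm (its open upright edge) to +105 mm, 14 mm high (top 26 mm above the table). Fixed metal strips 12 mm wide, 14 high, enclose its +x, +y, -y sides; the side strips also end at x = +5 mm. The open side faces -x, roughly to the robot; the board is bare there.
- bar: Loose straight dark steel bar, 180 mm long (its x), 20 mm thick (its y), 36 mm high (its z), 0.4 kg; origin at its centre. It starts in the rest on its 20 mm edge, its length sloping 30 degrees.
- rest: Fixed blue rest, base 190 x 100 mm; origin: centre of its underside, z up. Its 36 mm wide cradle rises 30 degrees towards its +x, with 8 mm high lips beside the bar and an end stop 16 mm high at the low (-x) end. The bar's top 28 mm stands clear of the lips; its centre starts 96 mm above the table.
- weight: Loose square weight, 110 mm tall, 0.6 kg: a plain 48 x 48 mm yellow column with an 8 mm thick black foot and an 8 mm thick red cap, flush with its sides. Origin at the centre of the underside of the foot; z runs from foot to red cap. It starts lying on its side on the table (axis 24 mm up), the red cap roughly towards the robot.
- jar: Bystander: amber jar with black lid, 70 mm wide, 110 mm tall; origin under its centre.
- cup: Bystander: white cup, 76 mm wide, 80 mm tall; origin under its centre.
- spatula: Bystander: spatula 200 mm long lying on the table behind the board; x along it.
There are look-alikes about, which are no part of the job. Of the things shaped like the weight, the yellow one is meant.

How it is judged:
On the way, in this order (a step that is already met when the one before it is completed fails the run):
1. the bar lies flush along the open edge of the slab (x of bar in the frame of board between -0.0075 and -0.002 m and y of bar in the frame of board between -0.02 and 0.02 m and z of bar in the frame of board between 0.027 and 0.033 m and angle between the x axis of bar and the y axis of board, either way round below 0.025 rad and angle between the z axis of bar and the z axis of board, either way round below 0.06 rad), for 0.2 s.
2. the weight stands upright on the board against the middle of the bar's outer side (angle between weight's own z axis and vertical below 0.06 rad and x of weight in the frame of board between -0.047 and -0.035 m and y of weight in the frame of board between -0.03 and 0.03 m and z of weight in the frame of board between 0.009 and 0.015 m and (angle between the x axis of weight and the x axis of board, either way round below 0.15 rad or angle between the x axis of weight and the y axis of board, either way round below 0.15 rad)), for 0.2 s.
At the end, for the whole second after the job is handed in: Bar on the board on its 20 mm edge, within 2.5 mm of the slab's open edge, parallel within 1.4 degrees, centred within 20 mm. Weight on its foot on the board, upright within 3.4 degrees, 8 mm or less off the bar, square within 8.6 degrees, within 30 mm of the middle. Both at rest (all of step 1 and all of step 2 and linear speed of each of bar, weight below 0.02 m/s); the robot touches nothing.
It fails at once if a bystander (jar, cup or spatula) is shifted by more than 30 mm (distance of any of jar, cup, spatula from where it was at the start of the episode above 0.03 m).
It also fails if it takes over 59 s, if anything falls off the work surface, if the arm or the gripper's body presses on something with over 40 N, if the wrist force passes 120 N, or if a joint passes its speed limit or range.

## Working session

There is one attempt and no reset: what is moved stays moved. The work goes in short steps, Python scripts to look and compute and a tool call to move; the robot and the scene stay as the last step left them, time stands still between calls to the robot, and variables do not carry over. Pictures are saved under pics/ and viewed, at most 10 in all, crops included, and the job is handed in when it is done.

Besides the shell and the picture viewer there is one more tool, called as name(argument=value, ...) on one line, values as JSON. drive_tool: Moves the arm, as the interface text tells. Its arguments: {"type":"object","properties":{"steps":{"type":"array"},"grip_force":{"type":"number"}},"required":["steps"]}

```bash
mkdir -p pics; cat > h.py <<'E'
import numpy as np, cv2
from cell import *
from scipy.spatial.transform import Rotation as Ro
def w(s,p): return s["R"].T@(np.array(p)-s["t"])
def cloud(s):
    z=s["range_z"]; v,u=np.mgrid[:384,:512]
    P=np.stack([(u-s["cx"])/s["fx"]*z,(v-s["cy"])/s["fy"]*z,z],-1)
    return (P-s["t"])@s["R"]
def px(s,X):
    c=s["R"]@np.array(X)+s["t"]; return c[0]/c[2]*s["fx"]+s["cx"],c[1]/c[2]*s["fy"]+s["cy"]
E
python3 - <<'E'
from h import *
np.set_printoptions(precision=3,suppress=True)
print(get_obs())
for n in("side","top"):
    s=snapshot(n); cv2.imwrite(f"pics/{n}0.png",s["image"]); np.savez(f"{n}0.npz",**{k:s[k] for k in("image","range_z","fx","fy","cx","cy","R","t")})
    print(n,"cam",-s["R"].T@s["t"])
    for o in("board","bar","rest","weight","jar","cup","spatula"):
        print(o,[(np.round(w(s,d["position"]),3),round(d["conf"],2)) for d in pinpoint(o,s)[:3]])
E
```

```text
{'clock': 0.0, 'joint_positions': array([ 0.965,  0.264, -0.049,  1.259,  0.   ,  1.416]), 'joint_vel': array([-0.002, -0.   ,  0.001,  0.   ,  0.   ,  0.   ]), 'joint_efforts': array([ -0.001, -63.762,  38.457,   0.014,  -0.   ,  -0.   ]), 'tcp_pos': array([0.229, 0.472, 0.239]), 'ee_rot': array([-0.   ,  0.224,  0.975, -0.   ]), 'force': array([ 0.352, -0.085,  0.249]), 'wrist_torque': array([ 0.052, -0.012, -0.015]), 'grasp_force': 0.0, 'gripper_width': 0.08534472448335026}
side cam [-0.181 -0.675  1.083]
board [(array([ 0.576,  0.017, -0.006]), 0.75)]
bar [(array([0.547, 0.332, 0.095]), 0.66), (array([ 0.795, -0.007, -0.   ]), 0.26)]
rest [(array([0.561, 0.331, 0.001]), 0.82)]
weight [(array([ 0.599, -0.381,  0.024]), 0.93), (array([ 0.395, -0.162,  0.021]), 0.79), (array([ 0.554, -0.345,  0.023]), 0.74)]
jar [(array([0.72 , 0.291, 0.001]), 0.98)]
cup [(array([ 0.724, -0.328, -0.003]), 0.85)]
spatula [(array([ 0.798, -0.004,  0.003]), 0.97)]
top cam [ 0.375 -0.002  1.211]
board [(array([0.576, 0.02 , 0.003]), 0.6)]
bar [(array([ 0.559,  0.325, -0.004]), 0.74), (array([0.545, 0.334, 0.094]), 0.67)]
rest [(array([ 0.562,  0.328, -0.006]), 0.68)]
weight [(array([ 0.556, -0.342,  0.026]), 0.91), (array([ 0.605, -0.385,  0.023]), 0.81), (array([ 0.265, -0.385,  0.024]), 0.81)]
jar [(array([ 0.722,  0.296, -0.001]), 0.83)]
cup [(array([ 0.725, -0.33 ,  0.001]), 0.98)]
spatula [(array([ 0.802, -0.008, -0.001]), 0.66)]
```

View pics/side0.png

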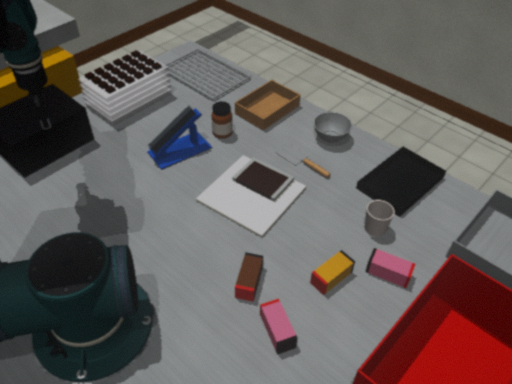

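View pics/top0.png

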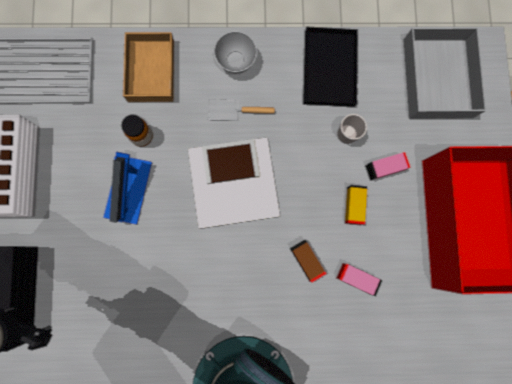

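The side view shows the bar in the blue rest at about (175,130), the board at (252,195) and the yellow weight at (333,271). In the top view the bar is at (118,188), the slab at (231,163) with its open side down, and the yellow weight at (357,205) with its red cap towards the robot. The pink and brown blocks are look-alikes.

```bash
cat > m.py <<'E'
from h import *
np.set_printoptions(precision=4,suppress=True)
def rect(P):
    (c,(a,b),_)=r=cv2.minAreaRect((P*1000).astype(np.float32)); B=cv2.boxPoints(r); e=B[1]-B[0]; f=B[2]-B[1]
    if np.hypot(*f)>np.hypot(*e): e=f
    return np.round(c,1),round(max(a,b),1),round(min(a,b),1),"long-axis deg",round(np.degrees(np.arctan2(e[1],e[0]))%180,2)
def plane(s,m,z):  # intersect pixel rays with plane z
    v,u=np.nonzero(m); d=np.stack([(u-s["cx"])/s["fx"],(v-s["cy"])/s["fy"],np.ones(len(u))],-1)@s["R"]; c=-s["R"].T@s["t"]
    return (c+d*((z-c[2])/d[:,2])[:,None])[:,:2]
def big(m):
    n,l,st,_=cv2.connectedComponentsWithStats(m.astype(np.uint8)); return l==1+np.argmax(st[1:,4])
def near(C,x,y,r): return np.hypot(C[...,0]-x,C[...,1]-y)<r
if __name__=="__main__":
  for n in("top","side"):
    s=snapshot(n); C=cloud(s); I=s["image"].astype(int); h=cv2.cvtColor(s["image"],cv2.COLOR_BGR2HSV).astype(int)
    nb=near(C,.576,.018,.18)
    # board: white low saturation bright
    bm=big(nb&(I.min(-1)>205)); print(n,"board px",bm.sum(),"fx",s["fx"])
    hull=cv2.convexHull(plane(s,bm,.012).astype(np.float32)); print(" board",rect(plane(s,bm,.012)))
    sl=big(nb&(I.max(-1)<75)); print(" slab",sl.sum(),rect(plane(s,sl,.026)))
    ym=big(near(C,.555,-.343,.09)&(h[...,0]>15)&(h[...,0]<35)&(h[...,1]>150)&(C[...,2]>.035)); print(" yellow",rect(plane(s,ym,.048)), C[ym][:,2].mean())
    rm=near(C,.5,-.343,.05)&((h[...,0]<8)|(h[...,0]>172))&(h[...,1]>150)&(C[...,2]>.035); print(" red",rm.sum(),C[rm].mean(0))
    b=near(C,.55,.33,.15)&(I.max(-1)<90)&(C[...,2]>.03); b=big(b); B=C[b]
    print(" bar",b.sum(),B.mean(0),B.min(0),B.max(0))
    # top face of the bar: plane with slope 30
    for lo,hi in((.06,.08),(.08,.1),(.1,.12),(.12,.14),(.14,.16)):
        k=(B[:,2]>lo)&(B[:,2]<hi); print("  ",k.sum(),B[k].mean(0) if k.any() else "", np.ptp(B[k][:,1]) if k.any() else "")
    bl=near(C,.56,.33,.16)&(h[...,0]>105)&(h[...,0]<125)&(h[...,1]>150)&(C[...,2]<.025); print(" rest base",rect(C[bl][:,:2]))
    cv2.imwrite(f"pics/c_{n}.png",cv2.resize(np.hstack([s["image"][120:240,90:190],s["image"][120:240,180:300]]) if n=="top" else s["image"][90:240,130:320],None,fx=3,fy=3,interpolation=cv2.INTER_CUBIC))
E
python3 m.py
```

```text
Traceback (most recent call last):
  File "m.py", line 18, in <module>
    bm=big(nb&(I.min(-1)>205)); print(n,"board px",bm.sum(),"fx",s["fx"])
  File "m.py", line 11, in big
    n,l,st,_=cv2.connectedComponentsWithStats(m.astype(np.uint8)); return l==1+np.argmax(st[1:,4])
                                                                               ~~~~~~~~~^^^^^^^^^^
ValueError: attempt to get argmax of an empty sequence
```

```bash
python3 - <<'E'
import numpy as np
d=np.load("top0.npz");I=d["image"]
for n,v,u in(("board",205,210),("slab",163,231),("strip",155,259),("table",250,250),("bar",190,118),("yellow",205,357),("red",222,357),("blue",215,140)): print(n,I[v,u],cv2.cvtColor(I[v:v+1,u:u+1],40)[0,0] if 0 else "")
E
sed -i 's/I.min(-1)>205/I.min(-1)>T/; s/^if __name__/T=185\nif __name__/' m.py; python3 m.py
```

```text
board [194 194 198] 
slab [20 31 59] 
strip [196 192 196] 
table [164 161 163] 
bar [49 48 43] 
yellow [  0 159 200] 
red [  6   5 196] 
blue [128 130 129] 
top board px 4197 fx 412.84453553104476
 board (array([578.7,  18.6]), 235.0, 235.0, 'long-axis deg', np.float32(97.71))
 slab 1367 (array([631.4,  25.5]), 123.3, 97.2, 'long-axis deg', np.float32(97.6))
 yellow (array([ 510.1, -334. ]), 88.2, 51.7, 'long-axis deg', np.float32(173.53)) 0.047653983063353236
 red 10 [ 0.4522 -0.3394  0.0468]
 bar 697 [0.545  0.3272 0.1066] [0.4627 0.3045 0.0308] [0.629  0.3559 0.1588]
   109 [0.4907 0.3377 0.0717] 0.03321173020018392
   141 [0.517  0.3332 0.0905] 0.035023692179214416
   149 [0.5504 0.3259 0.1105] 0.034851317283583316
   156 [0.5825 0.32   0.13  ] 0.0304255909553649
   102 [0.6018 0.3172 0.148 ] 0.02332977656278251
 rest base (array([560.6, 328.2]), 186.0, 98.2, 'long-axis deg', np.float32(168.04))Traceback (most recent call last):
  File "m.py", line 19, in <module>
    bm=big(nb&(I.min(-1)>T)); print(n,"board px",bm.sum(),"fx",s["fx"])
  File "m.py", line 11, in big
    n,l,st,_=cv2.connectedComponentsWithStats(m.astype(np.uint8)); return l==1+np.argmax(st[1:,4])
                                                                               ~~~~~~~~~^^^^^^^^^^
    return _wrapfunc(a, 'argmax', axis=axis, out=out, **kwds)
    return bound(*args, **kwds)
ValueError: attempt to get argmax of an empty sequence
```

```bash
python3 - <<'E'
from m import *
for n in("side","top"):
    s=dict(np.load(n+"0.npz")); C=cloud(s); I=s["image"].astype(int); h=cv2.cvtColor(s["image"],40).astype(int)
    print(n, "table z near", np.median(C[...,2][near(C,.45,-.1,.04)]))
    nb=near(C,.576,.018,.2)
    if n=="side": print(I[205,255],I[170,180]*0+I[240,200],I[180,265],I[130,180])
    for T in ((150,160,170,180) if n=="side" else (178,182)):
        m=nb&(I.min(-1)>T)&(C[...,2]<.035)
        m=big(m); print(T,m.sum(),rect(plane(s,m,.012)))
    for T in (75,95): sl=big(nb&(I.max(-1)<T)&(C[...,2]>.01)); print(" slab",rect(plane(s,sl,.026)))
    bl=near(C,.56,.33,.16)&(h[...,0]>105)&(h[...,0]<125)&(h[...,1]>120)
    print(" base",rect(C[bl&(C[...,2]<.025)][:,:2]))
    ym=big(near(C,.51,-.334,.09)&(h[...,0]>15)&(h[...,0]<35)&(h[...,1]>150)&(C[...,2]>.03)); print(" yel",rect(plane(s,ym,.048)))
    rm=near(C,.46,-.334,.05)&((h[...,0]<8)|(h[...,0]>172))&(h[...,1]>150); print(" red",rm.sum(),C[rm].mean(0),C[rm].min(0))
    km=near(C,.56,-.34,.03)&(I.max(-1)<60)&(C[...,2]>.04); print(" foot",km.sum(),C[km].mean(0))
    B=C[near(C,.55,.33,.15)&(I.max(-1)<90)&(h[...,1]<120)&(C[...,2]>.03)]
    for a in(-14,-12,-10):
        R=(Ro.from_euler("z",a,degrees=True)*Ro.from_euler("y",-30,degrees=True)).as_matrix()
        b=(B-[.545,.332,.096])@R*1000
        t=b[(abs(b[:,2]-18)<3)]
        f=np.polyfit(t[:,0],t[:,1],1)
        print(" bar yaw",a,"x range",np.percentile(b[:,0],[1,99]),"top y",np.percentile(t[:,1],[3,97]),"slope deg",np.degrees(f[0]),"zpct",np.percentile(b[:,2],[50,90,97]),len(t))
E
```

```text
side table z near -0.0004633714896470755
[182 179 181] [136 137 132] [37 38 48] [79 43 29]
150 3125 (array([576.7,  19.8]), 238.8, 238.7, 'long-axis deg', np.float32(97.71))
160 2997 (array([576.4,  18.9]), 236.0, 235.8, 'long-axis deg', np.float32(97.71))
170 2845 (array([575.9,  18.6]), 232.9, 232.5, 'long-axis deg', np.float32(97.57))
180 37 (array([497.4,   0.9]), 34.7, 33.0, 'long-axis deg', np.float32(67.67))
 slab (array([626.3,  23.6]), 130.5, 106.4, 'long-axis deg', np.float32(98.16))
 slab (array([627.8,  17.6]), 147.3, 109.1, 'long-axis deg', np.float32(97.8))
 base (array([560.8, 331.5]), 189.7, 113.9, 'long-axis deg', np.float32(166.67))
 yel (array([ 500.9, -339.5]), 100.1, 54.0, 'long-axis deg', np.float32(174.07))
 red 165 [ 0.45   -0.3323  0.0323] [ 0.4437 -0.3545  0.0053]
 foot 4 [ 0.5534 -0.3511  0.047 ]
 bar yaw -14 x range [-88.5982 136.2312] top y [-15.1223   8.3614] slope deg 0.7107060765656462 zpct [ 9.6106 17.5882 19.2686] 190
 bar yaw -12 x range [-88.8965 136.1474] top y [-14.5538   8.3141] slope deg -0.9683675650473234 zpct [ 9.7685 17.7149 19.2876] 187
 b
[... 440 characters left out ...]
), 125.9, 99.2, 'long-axis deg', np.float32(97.81))
 base (array([560.8, 328.3]), 188.0, 99.3, 'long-axis deg', np.float32(167.38))
 yel (array([ 505.8, -333. ]), 96.9, 52.9, 'long-axis deg', np.float32(173.17))
 red 43 [ 0.4518 -0.3259  0.0461] [ 0.4487 -0.3534  0.0284]
 foot 17 [ 0.555  -0.3378  0.048 ]
 bar yaw -14 x range [-84.9786 114.7951] top y [-10.3615   7.1964] slope deg 1.6227175670908804 zpct [15.9936 19.3623 20.975 ] 343
 bar yaw -12 x range [-85.1089 114.4135] top y [-9.1497  6.2105] slope deg -0.08040744288373879 zpct [16.0985 19.4393 21.0715] 341
 bar yaw -10 x range [-84.9635 113.8722] top y [-10.259    7.1752] slope deg -1.7959147472668007 zpct [16.1423 19.4475 21.0839] 341
```

```bash
cat >> h.py <<'E'
def pose(o=None):
    o=o or get_obs(); q=o["ee_rot"]; return np.array(o["tcp_pos"]),Ro.from_quat([q[1],q[2],q[3],q[0]])
def frame(yaw,z):  # tool with y near horizontal angle yaw (deg), z along given
    z=np.array(z,float)/np.linalg.norm(z); y=np.array([np.cos(np.radians(yaw)),np.sin(np.radians(yaw)),0]); y-=z*(y@z); y/=np.linalg.norm(y)
    return Ro.from_matrix(np.stack([np.cross(y,z),y,z],1))
def rows(targets,p0=None,R0=None):
    if p0 is None: p0,R0=pose()
    for p,R in targets:
        t=(R0.inv()*R).as_rotvec(); d=R0.inv().apply(np.array(p)-p0)*1000
        print("turn",np.round(t,4).tolist(),"shift",np.round(d,1).tolist(),"| deg %.0f mm %.0f"%(np.degrees(np.linalg.norm(t)),np.linalg.norm(d)))
def barR(a=-12.3): return (Ro.from_euler("z",a,degrees=True)*Ro.from_euler("y",-30,degrees=True))
BC=np.array([.5446,.330,.096])
def graspR(a=-12.3): return frame(a+90,-barR(a).as_matrix()[:,2])
BO=np.array([.577,.019,0]); BY=7.7
def bd(x,y,z): return BO+Ro.from_euler("z",BY,degrees=True).apply([x,y,z])
E
python3 - <<'E'
from h import *
bz=barR().as_matrix()[:,2]; G=graspR()
rows([(BC+.108*bz,G),(BC+.008*bz,G)])
E
```

```text
turn [-0.0618, -0.5211, -0.2307] shift [-293.9, -3.3, 49.8] | deg 33 mm 298
turn [-0.0618, -0.5211, -0.2307] shift [-342.5, 8.4, 136.4] | deg 33 mm 369
```

drive_tool(steps=[[[-0.062,-0.521,-0.231],[-294,-3.3,49.8],60],[[-0.062,-0.521,-0.231],[-294,-3.3,49.8],60],[[-0.062,-0.521,-0.231],[-294,-3.3,49.8],60],[[-0.062,-0.521,-0.231],[-294,-3.3,49.8],60],[[-0.062,-0.521,-0.231],[-294,-3.3,49.8],60],[[-0.062,-0.521,-0.231],[-294,-3.3,49.8],60],[[-0.062,-0.521,-0.231],[-294,-3.3,49.8],60],[[-0.062,-0.521,-0.231],[-294,-3.3,49.8],60]], grip_force=100)

```text
clock: 1.95
tcp_pos: [0.4912, 0.3421, 0.1897]
ee_rot: [0.257, 0.103, 0.96, -0.027]
force: [-0.4, 0.7, 0.4]
gripper_width: 0.06
grasp_force: 0.0
```

```bash
python3 - <<'E'
from h import *
bz=barR().as_matrix()[:,2]; G=graspR(); p,R=pose()
rows([(BC+.108*bz,G),(BC+.008*bz,G)])
for n in("side","top"):
    s=snapshot(n); u,v=px(s,p); u,v=int(u),int(v); print(n,u,v)
    a=s["image"][max(v-60,0):v+80,max(u-60,0):u+60]; cv2.imwrite(f"pics/g_{n}.png",cv2.resize(a,None,fx=3,fy=3))
a=cv2.imread("pics/g_side.png");b=cv2.imread("pics/g_top.png");cv2.imwrite("pics/g.png",np.hstack([a,cv2.resize(b,a.shape[1::-1])]))
E
```

```text
turn [0.001, -0.0002, 0.0012] shift [-0.5, -0.5, 0.5] | deg 0 mm 1
turn [0.001, -0.0002, 0.0012] shift [-0.6, -0.6, 100.5] | deg 0 mm 100
side 153 111
top 100 205
```

View pics/g.png

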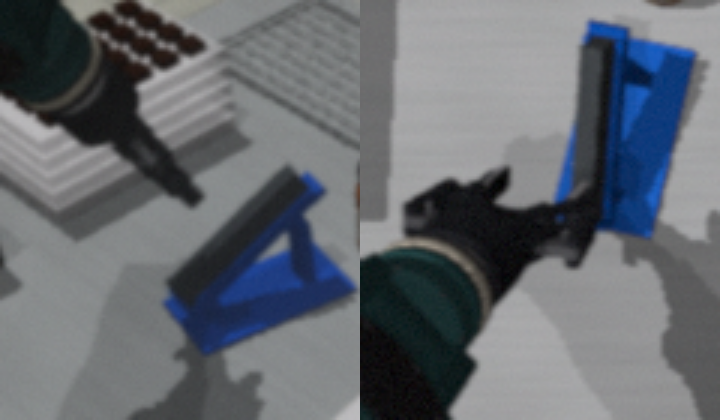

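The side crop shows the tool perpendicular to the bar, with the TCP at crop (180,180) in line with the bar's middle. In the top crop the fingers lie either side of the bar, so I'm going in.

drive_tool(steps=[[[0,0,0],[0,0,50],60],[[0,0,0],[-0.5,-0.5,85],60],[[0,0,0],[-0.5,-0.5,100],60],[[0,0,0],[-0.5,-0.5,100],60],[[0,0,0],[-0.5,-0.5,100],5],[[0,0,0],[-0.5,-0.5,100],5],[[0,0,0],[-0.5,-0.5,100],5],[[0,0,0],[-0.5,-0.5,100],5],[[0,0,0],[-0.5,-0.5,100],5]], grip_force=100)

```text
clock: 3.18
tcp_pos: [0.5412, 0.3314, 0.1047]
ee_rot: [0.258, 0.103, 0.96, -0.026]
force: [-6.8, 4.0, 9.0]
gripper_width: 0.0179
grasp_force: 97.6
```

```bash
python3 - <<'E'
from h import *
p,R=pose(); bz=barR().as_matrix()[:,2]; D=frame(BY,[0,0,-1])
print(R.inv().apply(BC-p)*1000)
rows([(p+.08*bz+[0,0,.05],R),(bd(-.03,0,.14),D),(bd(-.018,0,.07),D)])
E
```

```text
[ 1.18388363 -0.64497444  9.33071353]
turn [0.0, 0.0, 0.0] shift [-25.1, 0.3, -123.3] | deg 0 mm 126
turn [0.3226, 0.4556, 1.1931] shift [-81.1, -307.9, 5.3] | deg 75 mm 318
turn [0.3226, 0.4556, 1.1931] shift [-55.8, -304.0, 71.5] | deg 75 mm 317
```

drive_tool(steps=[[[0,0,0],[0,0,-40],5],[[0,0,0],[-5,0,-80],5],[[0,0,0],[-25,0,-123],5],[[0,0,0],[-25,0,-123],5],[[0.323,0.456,1.193],[-81,-308,5],5],[[0.323,0.456,1.193],[-81,-308,5],5],[[0.323,0.456,1.193],[-81,-308,5],5],[[0.323,0.456,1.193],[-81,-308,5],5],[[0.323,0.456,1.193],[-81,-308,5],5],[[0.323,0.456,1.193],[-81,-308,5],5]])

```text
clock: 4.42
tcp_pos: [0.5457, 0.0112, 0.1375]
ee_rot: [0.038, 0.593, 0.804, -0.006]
force: [0.7, 0.7, -3.9]
gripper_width: 0.0174
grasp_force: 102.5
```

```bash
python3 - <<'E'
from h import *
D=frame(BY,[0,0,-1]); print(get_obs()["gripper_width"],pose()[0])
rows([(bd(-.03,0,.14),D)])
E
```

```text
0.017364458546633297 [0.54571702 0.01115403 0.13751413]
turn [0.0409, 0.0656, 0.1648] shift [3.0, 2.7, -2.6] | deg 10 mm 5
```

drive_tool(steps=[[[0.041,0.066,0.165],[3,2.7,-2.6],5],[[0.041,0.066,0.165],[3,2.7,-2.6],5],[[0.041,0.066,0.165],[3,2.7,-2.6],5],[[0.041,0.066,0.165],[3,2.7,-2.6],5]])

```text
clock: 4.92
tcp_pos: [0.5475, 0.0183, 0.1417]
ee_rot: [0.002, 0.654, 0.757, 0.001]
force: [-0.2, 0.7, -3.4]
gripper_width: 0.0172
grasp_force: 102.5
```

```bash
python3 - <<'E'
from m import *
p,R=pose(); print(p,R.as_matrix(),get_obs()["force"])
s=snapshot("side"); C=cloud(s); I=s["image"]
u,v=map(int,px(s,p)); 
# bar points: dark, near, below the TCP
for n in("side","top"):
    s=snapshot(n) if n=="top" else s; C=cloud(s); I=s["image"]
    L=(C-BO)@Ro.from_euler("z",BY,degrees=True).as_matrix()*1000
    m=(I.max(-1)<100)&(abs(L[...,0]+30)<25)&(abs(L[...,1])<110)&(L[...,2]>90)&(L[...,2]<160)&(abs(L[...,1])>25)
    P=L[m]; print(n,m.sum(),"y range",np.percentile(P[:,1],[1,99]))
    for k in range(-90,91,20):
        q=P[abs(P[:,1]-k)<10]
        if len(q)>5: print(k,len(q),"x",np.percentile(q[:,0],[5,95]),"z",np.percentile(q[:,2],[5,95]))
a=I[max(v-70,0):v+70,u-90:u+90]
s=snapshot("side"); a=s["image"][v-70:v+70,u-90:u+90]; cv2.imwrite("pics/held.png",cv2.resize(a,None,fx=4,fy=4))
E
```

```text
[0.5475 0.0183 0.1417] [[-0.1453  0.9894  0.0042]
 [ 0.9894  0.1453 -0.0021]
 [-0.0027  0.0038 -1.    ]] [-0.1941  0.6542 -3.3686]
side 521 y range [-88.0305  91.3597]
-90 66 x [-40.3856 -21.3097] z [115.6958 151.0543]
-70 90 x [-41.2284 -22.2361] z [116.9278 151.2902]
-50 90 x [-40.8061 -23.043 ] z [116.6187 150.7055]
-30 68 x [-40.7657 -21.6513] z [116.4667 150.5404]
30 31 x [-42.2191 -37.6516] z [117.8854 143.5151]
50 57 x [-42.6962 -35.479 ] z [116.8624 150.0923]
70 69 x [-41.7252 -24.862 ] z [115.4456 149.6717]
90 50 x [-41.2358 -24.9517] z [115.5433 149.2364]
top 54 y range [-84.4905 -65.6129]
-90 13 x [-37.9818 -23.3109] z [141.9586 151.7756]
-70 41 x [-39.0223 -22.7495] z [133.7204 152.6951]
```

View pics/held.png

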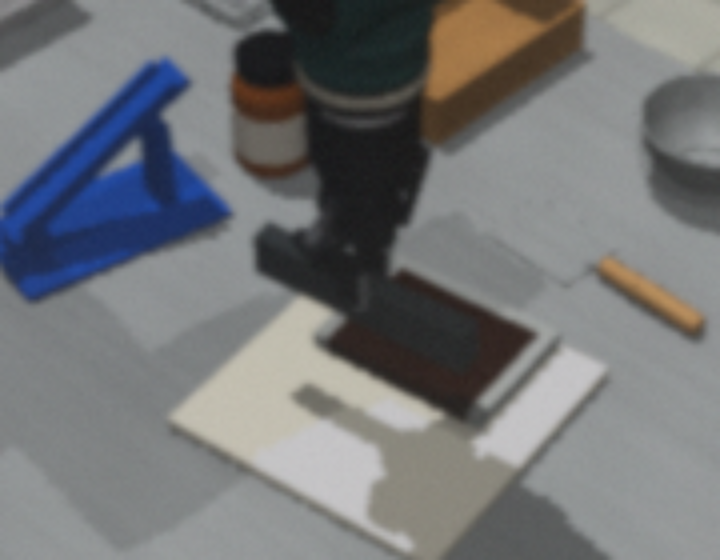

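```bash
python3 - <<'E'
from h import *
D=frame(BY,[0,0,-1]); rows([(bd(-.018,0,.08),D),(bd(-.018,0,.0425),D),(bd(-.010,0,.0425),D)])
E
```

```text
turn [0.0039, 0.0023, 0.0099] shift [-3.0, 10.8, 62.0] | deg 1 mm 63
turn [0.0039, 0.0023, 0.0099] shift [-2.9, 10.6, 99.5] | deg 1 mm 100
turn [0.0039, 0.0023, 0.0099] shift [-3.0, 18.6, 99.5] | deg 1 mm 101
```

drive_tool(steps=[[[0.004,0.002,0.01],[-3,11,40],5],[[0.004,0.002,0.01],[-3,11,75],5],[[0.004,0.002,0.01],[-3,10.6,92],5],[[0.004,0.002,0.01],[-3,10.6,99.5],5],[[0.004,0.002,0.01],[-3,10.6,99.5],5],[[0.004,0.002,0.01],[-3,10.6,99.5],5]])

```text
clock: 5.82
tcp_pos: [0.5599, 0.0161, 0.0431]
ee_rot: [0.0, 0.659, 0.752, 0.0]
force: [0.1, -0.1, -3.4]
gripper_width: 0.0175
grasp_force: 102.3
```

```bash
cat > b.py <<'E'
from m import *
p,R=pose(); print(p,"yaw",np.degrees(np.arctan2(R.as_matrix()[1,1],R.as_matrix()[0,1])),get_obs()["force"])
print("board-frame tcp",Ro.from_euler("z",-BY,degrees=True).apply(p-BO)*1000)
for n in("side","top"):
    s=snapshot(n); C=cloud(s); I=s["image"]
    L=(C-BO)@Ro.from_euler("z",BY,degrees=True).as_matrix()*1000
    print(n,"board z",np.median(L[...,2][(abs(L[...,0]+85)<20)&(abs(L[...,1])<80)]),"slab z",np.median(L[...,2][(abs(L[...,0]-80)<15)&(abs(L[...,1])<40)]))
    m=(abs(L[...,0]+15)<25)&(abs(L[...,1])<110)&(L[...,2]>40)&(L[...,2]<56)&(abs(L[...,1])>35)
    P=L[m]
    for k in(-80,-60,-40,40,60,80):
        q=P[abs(P[:,1]-k)<10]
        if len(q)>5: print(k,len(q),"x",np.percentile(q[:,0],[3,97]),"z",np.percentile(q[:,2],[50,95]))
    print("y ends",np.percentile(P[:,1],[1,99]))
E
python3 b.py
```

```text
[0.5599 0.0161 0.0431] yaw 7.604770845269808 [ 0.1186 -0.146  -3.3871]
board-frame tcp [-17.3363  -0.6145  43.1367]
side board z 358.44582462375024 slab z 24.57523073100679
-80 45 x [-29.075   -9.0407] z [49.3319 52.4896]
-60 51 x [-29.5334  -8.8275] z [48.8517 52.3575]
-40 33 x [-28.9586 -10.41  ] z [49.1278 52.8194]
40 7 x [-29.2489 -26.261 ] z [44.6658 48.2978]
60 29 x [-29.447   -9.1006] z [48.4732 51.6129]
80 38 x [-27.9163  -8.0542] z [49.0841 53.2919]
y ends [-91.6397  87.7996]
top board z 570.3596823428031 slab z nan
-80 45 x [-27.888   -9.2374] z [50.5987 54.9357]
y ends [-89.2992 -68.8609]
  return _methods._mean(a, axis=axis, dtype=dtype,
  ret = ret.dtype.type(ret / rcount)
```

drive_tool(steps=[[[0,0,0],[0,5,1],5],[[0,0,0],[0,9,1.5],5],[[0,0,0],[0,11,1.5],5],[[0,0,0],[0,12,1.5],5],[[0,0,0],[0,12,1.5],5]])

```text
clock: 6.55
tcp_pos: [0.5713, 0.0177, 0.0407]
ee_rot: [-0.0, 0.659, 0.752, -0.0]
force: [0.2, -0.1, -3.9]
gripper_width: 0.0174
grasp_force: 102.3
```

drive_tool(steps=[[[0,0,0],[0,1,0],5],[[0,0,0],[0,1,0],5],[[0,0,0],[0,1,0],5]])

```text
clock: 6.92
tcp_pos: [0.5723, 0.0178, 0.0408]
ee_rot: [-0.0, 0.659, 0.752, -0.0]
force: [-0.3, 0.7, -3.9]
gripper_width: 0.0173
grasp_force: 102.3
```

drive_tool(steps=[[[0,0,0],[0,1,0],5],[[0,0,0],[0,1,0],5],[[0,0,0],[0,1,0],5]])

```text
clock: 7.3
tcp_pos: [0.5729, 0.0179, 0.0406]
ee_rot: [-0.0, 0.659, 0.752, -0.0]
force: [-2.6, -0.9, -3.0]
gripper_width: 0.0175
grasp_force: 102.6
```

drive_tool(steps=[[[0,0,0],[0,1,0],5],[[0,0,0],[0,1,0],5],[[0,0,0],[0,1,0],5]])

```text
clock: 7.68
tcp_pos: [0.5731, 0.018, 0.0405]
ee_rot: [-0.001, 0.659, 0.752, -0.001]
force: [-7.9, -1.7, -1.0]
gripper_width: 0.0175
grasp_force: 103.1
```

drive_tool(steps=[[[0,0,0],[0,0.8,0],5],[[0,0,0],[0,0.8,0],5],[[0,0,0],[0,0.8,0],5]])

```text
clock: 8.05
tcp_pos: [0.5732, 0.018, 0.0404]
ee_rot: [-0.001, 0.659, 0.752, -0.002]
force: [-11.0, -4.2, 1.9]
gripper_width: 0.0175
grasp_force: 103.3
```

drive_tool(steps=[[[0,0,0],[0,0,1],5],[[0,0,0],[0,0,1.5],5],[[0,0,0],[0,0,1.5],5]])

```text
clock: 8.43
tcp_pos: [0.5733, 0.0181, 0.0399]
ee_rot: [-0.001, 0.659, 0.752, -0.001]
force: [-16.1, -2.0, 18.6]
gripper_width: 0.0176
grasp_force: 105.4
```

drive_tool(steps=[[[0,0,0],[0,0,1],5],[[0,0,0],[0,0,1],5],[[0,0,0],[0,0,1],5]])

```text
clock: 8.8
tcp_pos: [0.5734, 0.0181, 0.0398]
ee_rot: [-0.001, 0.659, 0.752, -0.001]
force: [-20.2, -1.9, 33.2]
gripper_width: 0.0171
grasp_force: 107.5
```

drive_tool(steps=[[[0,0,0],[0,-1,-1.5],5],[[0,0,0],[0,-1.5,-1.5],5],[[0,0,0],[0,-1.5,-1.5],32],[[0,0,0],[0,-1.5,-1.5],32],[[0,0,0],[0,-1.5,-1.5],32],[[0,0,0],[0,-1.5,-40],40],[[0,0,0],[0,-1.5,-100],60],[[0,0,0],[0,-1.5,-160],70],[[0,0,0],[0,-1.5,-180],80]])

```text
clock: 9.93
tcp_pos: [0.5748, 0.0179, 0.222]
ee_rot: [0.002, 0.659, 0.752, 0.001]
force: [1.1, -0.0, -0.7]
gripper_width: 0.0799
grasp_force: 0.0
```

```bash
python3 b.py 2>/dev/null; python3 - <<'E'
from h import *
s=snapshot("side"); u,v=map(int,px(s,bd(0,0,.03))); cv2.imwrite("pics/bar1.png",cv2.resize(s["image"][v-65:v+65,u-85:u+85],None,fx=4,fy=4))
E
```

```text
[0.5748 0.0179 0.222 ] yaw 7.594643709853575 [ 1.0689 -0.0364 -0.6508]
board-frame tcp [ -2.2854  -0.7849 222.0472]
side board z 274.0785354969298 slab z 24.636930536942167
-80 45 x [-17.1031   4.6143] z [46.1799 49.5229]
-60 43 x [-16.4073   5.5695] z [45.0703 49.7144]
-40 26 x [-16.0172   3.6454] z [45.8097 48.7181]
40 29 x [-15.6973   3.7702] z [46.1633 48.7406]
60 38 x [-16.9139   4.6819] z [45.8638 48.3129]
80 38 x [-17.2467   5.3081] z [45.9221 50.182 ]
y ends [-90.4789  86.3631]
top board z 701.6379177678775 slab z nan
-80 32 x [-13.9257   5.12  ] z [47.7949 51.2036]
y ends [-88.5847 -76.9563]
```

View pics/bar1.png

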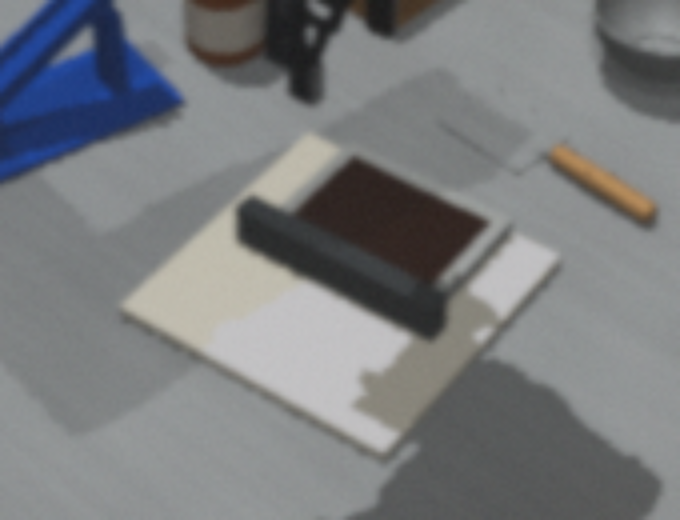

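The picture shows the bar on edge from (245,220) to (435,310), flush with the slab and overlapping both strips; its centre is at x about -5.5 mm. Next is the weight.

```bash
cat >> h.py <<'E'
PHI=np.radians(25); CA=np.radians(173.5); c=np.array([np.cos(CA),np.sin(CA),0]); W=np.array([.504,-.336,.024])
zt=-np.sin(PHI)*c+np.array([0,0,-np.cos(PHI)]); WR=frame(-96.5,zt); WP=W+.005*c+.004*zt
E
python3 - <<'E'
from h import *
rows([(WP-.12*zt,WR),(WP,WR)]); print(WP,WP-.12*zt)
E
```

```text
turn [-0.3946, 0.3077, 1.7844] shift [-328.4, -168.8, 89.5] | deg 106 mm 380
turn [-0.3946, 0.3077, 1.7844] shift [-340.7, -119.7, 198.3] | deg 106 mm 412
[ 0.50071175 -0.33562535  0.02037477] [ 0.45032355 -0.32988434  0.1291317 ]
```

drive_tool(steps=[[[-0.395,0.308,1.784],[-328,-169,89.5],85],[[-0.395,0.308,1.784],[-328,-169,89.5],85],[[-0.395,0.308,1.784],[-328,-169,89.5],85],[[-0.395,0.308,1.784],[-328,-169,89.5],85],[[-0.395,0.308,1.784],[-328,-169,89.5],85],[[-0.395,0.308,1.784],[-328,-169,89.5],85],[[-0.395,0.308,1.784],[-328,-169,89.5],85],[[-0.395,0.308,1.784],[-328,-169,89.5],85],[[-0.395,0.308,1.784],[-328,-169,89.5],85],[[-0.395,0.308,1.784],[-328,-169,89.5],85]])

```text
clock: 11.32
tcp_pos: [0.4486, -0.3287, 0.1272]
ee_rot: [0.011, 0.975, -0.058, 0.215]
force: [0.1, -0.0, 0.1]
gripper_width: 0.0851
grasp_force: 0.0
```

drive_tool(steps=[[[0,0,0],[0,0,0],85],[[0,0,0],[0,0,0],85]])

```text
clock: 11.58
tcp_pos: [0.4493, -0.3293, 0.1283]
ee_rot: [0.012, 0.975, -0.053, 0.215]
force: [-0.8, -0.2, 0.8]
gripper_width: 0.0851
grasp_force: 0.0
```

```bash
python3 - <<'E'
from h import *
print(get_obs()["joint_positions"]); p,R=pose()
rows([(WP-.12*zt,WR),(WP,WR)])
s=snapshot("side"); u,v=map(int,px(s,WP)); cv2.imwrite("pics/w1.png",cv2.resize(s["image"][v-75:v+45,u-70:u+80],None,fx=4,fy=4))
E
```

```text
[-0.93694533  0.18665249 -0.57365699  0.50626325  0.31431959  2.36254446]
turn [-0.0012, 0.0024, 0.0039] shift [1.3, 0.5, -0.3] | deg 0 mm 1
turn [-0.0012, 0.0024, 0.0039] shift [1.6, 0.6, 119.7] | deg 0 mm 120
```

View pics/w1.png

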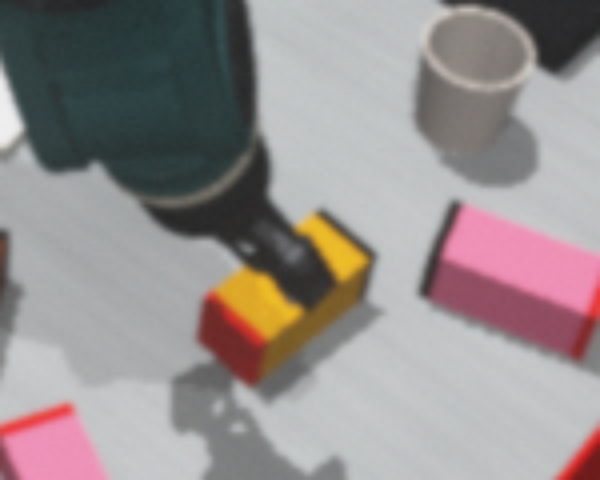

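The yellow weight runs from its red cap at (230,340) to its black foot at (350,235), and the open fingers (310,280) head for its middle. Descending along the tool axis and gripping.

drive_tool(steps=[[[0,0,0],[1,0.5,50],85],[[0,0,0.004],[1.5,0.5,95],85],[[0,0,0.004],[1.5,0.5,119.5],85],[[0,0,0.004],[1.5,0.5,119.5],85],[[0,0,0.004],[1.5,0.5,119.5],40],[[0,0,0.004],[1.5,0.5,119.5],40],[[0,0,0.004],[1.5,0.5,119.5],40],[[0,0,0.004],[1.5,0.5,119.5],40],[[0,0,0.004],[1.5,0.5,119.5],40]], grip_force=80)

```text
clock: 12.75
tcp_pos: [0.5008, -0.3362, 0.0225]
ee_rot: [0.012, 0.975, -0.057, 0.216]
force: [-4.5, 2.6, 8.9]
gripper_width: 0.047
grasp_force: 82.4
```

```bash
cat >> h.py <<'E'
BX=Ro.from_euler("z",BY,degrees=True).apply([1,0,0])
zf=np.cos(PHI)*BX-np.array([0,0,np.sin(PHI)]); FR=frame(90+BY,zf)
def fp(x,y,gap): return bd(x,y,.012+.060+gap)+.004*zf
E
python3 - <<'E'
from h import *
print(get_obs()["gripper_width"]); p,R=pose(); m=frame(-10,[0,0,-1])
rows([(p+[0,0,.12],R),([.45,-.16,.24],m)])
E
```

```text
0.0469780475861954
turn [0.0, 0.0, 0.0] shift [50.7, -0.0, -108.7] | deg 0 mm 120
turn [0.3296, -0.3498, -1.4869] shift [27.6, -169.1, -227.0] | deg 90 mm 284
```

drive_tool(steps=[[[0,0,0],[25,0,-54],40],[[0,0,0],[51,0,-109],40],[[0,0,0],[51,0,-109],40],[[0.33,-0.35,-1.487],[28,-169,-227],40],[[0.33,-0.35,-1.487],[28,-169,-227],40],[[0.33,-0.35,-1.487],[28,-169,-227],40],[[0.33,-0.35,-1.487],[28,-169,-227],40],[[0.33,-0.35,-1.487],[28,-169,-227],40],[[0.33,-0.35,-1.487],[28,-169,-227],40],[[0.33,-0.35,-1.487],[28,-169,-227],40]])

```text
clock: 14.0
tcp_pos: [0.4499, -0.16, 0.2377]
ee_rot: [0.0, 0.835, 0.549, 0.037]
force: [0.3, 0.1, -7.9]
gripper_width: 0.0468
grasp_force: 88.1
```

```bash
python3 - <<'E'
from h import *
o=get_obs(); print(o["gripper_width"],o["joint_positions"])
rows([([.42,-.02,.28],frame(97.7,[0,0,-1])),([.42,-.02,.28],frame(97.7,BX+[0,0,-1.2]))])
E
```

```text
0.046780601230012986 [-0.55172985  0.15479014 -0.19875075  1.18605529  0.0662924   1.42717051]
turn [0.0887, 0.0062, -2.1111] shift [119.2, -81.3, -38.4] | deg 121 mm 149
turn [-0.6434, -0.4057, -2.0408] shift [119.2, -81.3, -38.4] | deg 125 mm 149
```

drive_tool(steps=[[[0.089,0.006,-2.111],[119,-81,-38],40],[[0.089,0.006,-2.111],[119,-81,-38],40],[[0.089,0.006,-2.111],[119,-81,-38],40],[[0.089,0.006,-2.111],[119,-81,-38],40],[[0.089,0.006,-2.111],[119,-81,-38],40],[[0.089,0.006,-2.111],[119,-81,-38],40],[[0.089,0.006,-2.111],[119,-81,-38],40],[[0.089,0.006,-2.111],[119,-81,-38],40],[[0.089,0.006,-2.111],[119,-81,-38],40],[[0.089,0.006,-2.111],[119,-81,-38],40]])

```text
clock: 15.25
tcp_pos: [0.421, -0.0202, 0.2796]
ee_rot: [0.001, 0.052, 0.999, 0.005]
force: [0.2, 0.8, -6.5]
gripper_width: 0.0469
grasp_force: 88.1
```

```bash
python3 - <<'E'
from h import *
o=get_obs(); print(o["gripper_width"],o["joint_positions"])
rows([(fp(-.06,0,.08),FR)])
E
```

```text
0.04691312168096806 [-0.24858505  0.07334796 -0.17896325  1.31914375  0.01013041 -0.14548951]
turn [-0.1258, -1.1269, -0.217] shift [-96.3, 40.5, 129.7] | deg 66 mm 167
```

drive_tool(steps=[[[-0.126,-1.127,-0.217],[-96,40.5,130],40],[[-0.126,-1.127,-0.217],[-96,40.5,130],40],[[-0.126,-1.127,-0.217],[-96,40.5,130],40],[[-0.126,-1.127,-0.217],[-96,40.5,130],40],[[-0.126,-1.127,-0.217],[-96,40.5,130],40],[[-0.126,-1.127,-0.217],[-96,40.5,130],40],[[-0.126,-1.127,-0.217],[-96,40.5,130],40],[[-0.126,-1.127,-0.217],[-96,40.5,130],40],[[-0.126,-1.127,-0.217],[-96,40.5,130],40],[[-0.126,-1.127,-0.217],[-96,40.5,130],40]])

```text
clock: 16.5
tcp_pos: [0.5605, -0.0018, 0.2033]
ee_rot: [0.505, -0.06, 0.86, 0.04]
force: [-0.9, -0.6, -7.2]
gripper_width: 0.0471
grasp_force: 88.6
```

```bash
cat > wt.py <<'E'
from m import *
import sys
p,R=pose(); o=get_obs(); print(p,o["gripper_width"],o["joint_positions"],"weight axis est (tool): tilt deg")
ax=np.sin(-PHI)*R.as_matrix()[:,2]; 
for n in("side","top"):
    s=snapshot(n); C=cloud(s); h=cv2.cvtColor(s["image"],40).astype(int)
    L=(C-BO)@Ro.from_euler("z",BY,degrees=True).as_matrix()*1000
    nr=(abs(L[...,0]+55)<60)&(abs(L[...,1])<60)&(L[...,2]>14)
    red=nr&((h[...,0]<8)|(h[...,0]>172))&(h[...,1]>150); yel=nr&(h[...,0]>15)&(h[...,0]<35)&(h[...,1]>130)
    P=L[red]; T=P[P[:,2]>np.percentile(P[:,2],90)-6]
    print(n,"red",red.sum(),"z",np.percentile(P[:,2],[5,50,95]),"x",np.percentile(T[:,0],[3,97]),"y",np.percentile(T[:,1],[3,97]))
    if len(T)>30:
        k=np.linalg.lstsq(np.c_[T[:,:2],np.ones(len(T))],T[:,2],rcond=None)[0]; print("  cap plane tilt deg x,y",np.degrees(k[:2]),"rect",rect(T[:,:2]/1000))
    Y=L[yel]; print("  yel",yel.sum(),"z",np.percentile(Y[:,2],[2,98]) if len(Y) else "")
s=snapshot("side"); u,v=map(int,px(s,bd(-.04,0,.08))); cv2.imwrite(sys.argv[1],cv2.resize(s["image"][v-65:v+65,u-75:u+75],None,fx=4,fy=4))
E
python3 wt.py pics/w2.png; python3 -c "
from h import *
rows([(fp(-.06,0,.08),FR),(fp(-.045,0,.02),FR)])"
```

```text
[ 0.5605 -0.0018  0.2033] 0.04707679608066068 [-0.3714  0.0274 -1.1771 -0.6333  0.4491 -0.2617] weight axis est (tool): tilt deg
side red 220 z [249.9089 253.8491 257.1401] x [-42.2005   1.7083] y [-43.9541   2.2454]
  cap plane tilt deg x,y [-3.3648  0.2567] rect (array([-19.4, -20.5]), 48.9, 48.5, 'long-axis deg', np.float32(89.92))
  yel 244 z [154.7931 245.7458]
top red 396 z [251.2367 254.9336 258.3274] x [-40.4838   3.5341] y [-40.7367   3.3355]
  cap plane tilt deg x,y [-3.6362  1.2148] rect (array([-18.4, -18.6]), 47.8, 46.4, 'long-axis deg', np.float32(89.89))
  yel 148 z [159.2491 242.7849]
turn [0.0138, -0.0731, -0.0035] shift [64.3, 17.3, -6.3] | deg 4 mm 67
turn [0.0138, -0.0731, -0.0035] shift [109.4, 16.6, 36.1] | deg 4 mm 116
```

View pics/w2.png

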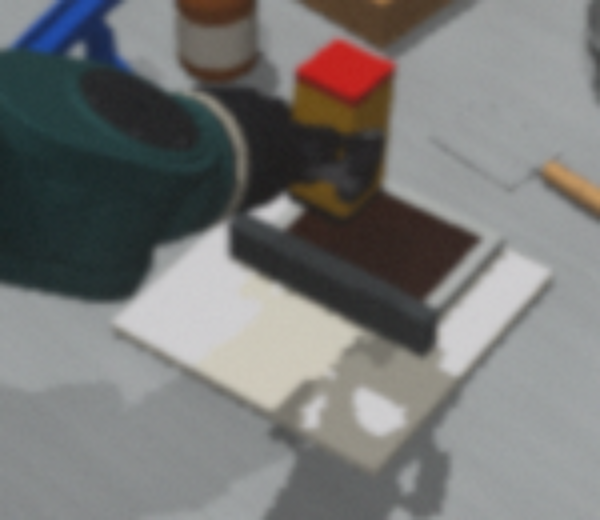

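The picture shows the weight upright (cap at (345,70)), but the arm has stopped short: joint 3 is at its limit (-1.177), so this posture can't reach the goal. I'll stand the weight on free table farther out, regrasp it from above and place it with the tool vertical.

```bash
cat >> h.py <<'E'
def tp(x,y,gap,hd):
    e=np.array([np.cos(np.radians(hd)),np.sin(np.radians(hd)),0]); z=np.cos(PHI)*e-np.array([0,0,np.sin(PHI)])
    return np.array([x,y,.058+gap])+.004*np.cos(PHI)*e, frame(90+hd,z)
E
python3 -c "
from h import *
rows([tp(.64,-.21,.07,-25),tp(.64,-.21,.004,-25)])"
```

```text
turn [0.5219, -0.0738, 0.2567] shift [38.6, -221.2, 80.9] | deg 34 mm 239
turn [0.5219, -0.0738, 0.2567] shift [96.2, -221.8, 113.1] | deg 34 mm 267
```

drive_tool(steps=[[[0.522,-0.074,0.257],[39,-221,81],40],[[0.522,-0.074,0.257],[39,-221,81],40],[[0.522,-0.074,0.257],[39,-221,81],40],[[0.522,-0.074,0.257],[39,-221,81],40],[[0.522,-0.074,0.257],[39,-221,81],40],[[0.522,-0.074,0.257],[39,-221,81],40],[[0.522,-0.074,0.257],[39,-221,81],40]])

```text
clock: 17.52
tcp_pos: [0.6439, -0.2107, 0.1296]
ee_rot: [0.526, 0.182, 0.823, -0.116]
force: [0.1, -0.1, -6.6]
gripper_width: 0.0474
grasp_force: 89.3
```

```bash
python3 -c "
from h import *
print(get_obs()['joint_positions'])
rows([tp(.64,-.21,.07,-25),tp(.64,-.21,.004,-25)])"
```

```text
[-4.37436023e-01  4.74610631e-01 -1.15510960e+00 -1.19627071e+00
  2.54534747e-03 -1.26746432e-04]
turn [0.0015, 0.0029, -0.0003] shift [1.5, -1.0, 0.4] | deg 0 mm 2
turn [0.0015, 0.0029, -0.0003] shift [61.4, -1.1, 28.2] | deg 0 mm 68
```

drive_tool(steps=[[[0,0,0],[30,-1,14],40],[[0,0.003,0],[61,-1,28],40],[[0,0.003,0],[61,-1,28],40],[[0,0.003,0],[61,-1,28],40]])

```text
clock: 18.02
tcp_pos: [0.6556, -0.2151, 0.0665]
ee_rot: [0.521, 0.183, 0.826, -0.116]
force: [-0.9, 0.0, -6.8]
gripper_width: 0.0467
grasp_force: 89.2
```

```bash
cat > cap.py <<'E'
from m import *
np.set_printoptions(precision=2,suppress=True)
def cap(x,y,zc,yaw):
  print("J",get_obs()["joint_positions"],"F",get_obs()["force"])
  for n in("side","top"):
    s=snapshot(n); C=cloud(s); h=cv2.cvtColor(s["image"],40).astype(int)
    m=near(C,x,y,.07)&((h[...,0]<8)|(h[...,0]>172))&(h[...,1]>150)&(abs(C[...,2]-zc)<.014)
    P=C[m]*1000; zt=np.percentile(P[:,2],90); T=P[P[:,2]>zt-6]
    e=Ro.from_euler("z",-yaw,degrees=True).as_matrix(); Q=(T-T.mean(0))@e.T
    k=np.linalg.lstsq(np.c_[Q[:,:2],np.ones(len(Q))],Q[:,2],rcond=None)[0]
    print(n,len(T),"top z",T[:,2].mean(),"slope deg along heading, across",np.degrees(k[:2]),rect(T[:,:2]/1000))
if __name__=="__main__":
  import sys; cap(*map(float,sys.argv[1:5]))
E
python3 cap.py .64 -.21 .114 -25
```

```text
J [-0.43  0.67 -1.18 -1.4  -0.    0.  ] F [-0.93  0.01 -6.83]
side 217 top z 117.37701349686449 slope deg along heading, across [ 0.06 -0.34] (array([ 652.2, -215.7]), 51.4, 45.5, 'long-axis deg', np.float32(63.87))
top 276 top z 119.27156018404192 slope deg along heading, across [-0.86  0.62] (array([ 654.3, -214.2]), 48.0, 47.3, 'long-axis deg', np.float32(155.43))
```

```bash
python3 -c "
from h import *
rows([tp(.660,-.219,.0025,-25),tp(.662,-.220,-.0005,-25)])"
```

```text
turn [-0.0009, -0.0072, -0.0006] shift [2.1, -1.5, 11.1] | deg 0 mm 11
turn [-0.0009, -0.0072, -0.0006] shift [3.9, -1.6, 14.4] | deg 0 mm 15
```

drive_tool(steps=[[[0,-0.007,0],[2,-1.5,11],40],[[0,-0.007,0],[3,-1.5,13],40],[[0,-0.007,0],[3,-1.5,13],40],[[0,-0.007,0],[3,-1.5,13],40]])

```text
clock: 18.62
tcp_pos: [0.6653, -0.2219, 0.0581]
ee_rot: [0.525, 0.183, 0.823, -0.117]
force: [3.3, -2.5, 2.6]
gripper_width: 0.0469
grasp_force: 89.8
```

```bash
python3 cap.py .66 -.219 .112 -25; python3 -c "
from h import *
rows([tp(.662,-.220,-.0005,-25)])"
```

```text
J [-0.44  0.7  -1.16 -1.43 -0.   -0.  ] F [ 3.3  -2.54  2.6 ]
side 207 top z 108.96455603738627 slope deg along heading, across [-0.03 -0.1 ] (array([ 661.7, -223.1]), 49.1, 47.4, 'long-axis deg', np.float32(63.76))
top 274 top z 110.43961328989016 slope deg along heading, across [-0.42 -0.46] (array([ 663.2, -220.8]), 47.6, 47.6, 'long-axis deg', np.float32(65.14))
turn [-0.0014, 0.0004, -0.0006] shift [0.6, 0.3, 0.2] | deg 0 mm 1
```

drive_tool(steps=[[[0,0,0],[0,0,0],60],[[0,0,0],[0,0,0],84],[[0,0,0],[0,0,0],84],[[0,0,0],[-27,0,-12.5],84],[[0,0,0],[-63,0,-30],84],[[0,0,0],[-63,0,-30],84]])

```text
clock: 19.48
tcp_pos: [0.6647, -0.2212, 0.1305]
ee_rot: [0.526, 0.183, 0.823, -0.117]
force: [0.0, 0.8, -0.6]
gripper_width: 0.0838
grasp_force: 0.0
```

```bash
python3 cap.py .6625 -.2215 .112 -25; python3 -c "
from h import *
V=frame(64.6,[0,0,-1])
rows([([.662,-.221,.21],V),([.6625,-.2215,.088],V)])"
```

```text
J [-0.44  0.48 -1.09 -1.14  0.    0.  ] F [ 0.01  0.83 -0.58]
side 95 top z 108.81293363755746 slope deg along heading, across [-0.55 -0.87] (array([ 667. , -215.5]), 45.7, 37.1, 'long-axis deg', np.float32(149.14))
top 277 top z 110.41661164124908 slope deg along heading, across [-0.03  0.04] (array([ 662.7, -220.2]), 47.6, 47.2, 'long-axis deg', np.float32(65.02))
turn [0.0034, 1.133, 0.005] shift [-74.3, -0.8, -36.9] | deg 65 mm 83
turn [0.0034, 1.133, 0.005] shift [35.9, -1.0, 15.5] | deg 65 mm 39
```

drive_tool(steps=[[[0,0,0],[-45,0,-22],84],[[0,0.15,0],[-74,-0.8,-37],84],[[0,1.133,0.005],[-74,-0.8,-37],84],[[0,1.133,0.005],[-74,-0.8,-37],84],[[0,1.133,0.005],[-74,-0.8,-37],84],[[0,1.133,0.005],[-74,-0.8,-37],84],[[0,1.133,0.005],[-74,-0.8,-37],84],[[0,1.133,0.005],[-74,-0.8,-37],84],[[0,1.133,0.005],[-74,-0.8,-37],84]])

```text
clock: 20.7
tcp_pos: [0.6633, -0.2217, 0.2063]
ee_rot: [0.103, 0.217, 0.97, -0.022]
force: [0.5, -0.3, -0.6]
gripper_width: 0.084
grasp_force: 0.0
```

```bash
python3 -c "
from h import *
V=frame(64.7,[0,0,-1]); print(get_obs()['joint_positions'])
rows([([.662,-.221,.21],V),([.663,-.2215,.088],V)])"
```

```text
[-0.43986831  0.42828119  0.09027787  1.02108279  0.00232941  0.00131966]
turn [0.0026, 0.2117, 0.0006] shift [0.7, 0.1, -3.9] | deg 12 mm 4
turn [0.0026, 0.2117, 0.0006] shift [25.3, -0.2, 115.6] | deg 12 mm 118
```

drive_tool(steps=[[[0,0.212,0],[0,0,-4],84],[[0,0.212,0],[0,0,-4],84],[[0,0.212,0],[0.7,0,-4],84],[[0,0.212,0],[0.7,0,-4],84]])

```text
clock: 21.2
tcp_pos: [0.662, -0.221, 0.2105]
ee_rot: [0.003, 0.218, 0.976, 0.001]
force: [-0.3, -0.1, 0.8]
gripper_width: 0.084
grasp_force: 0.0
```

```bash
python3 -c "
from h import *
V=frame(64.7,[0,0,-1]); print(get_obs()['joint_positions'])
rows([([.663,-.2215,.088],V)])"
```

```text
[-4.39877802e-01  5.78363983e-01  3.90460037e-01  1.37682047e+00
  2.56052802e-03  6.59272590e-04]
turn [0.0026, 0.0061, 0.001] shift [-0.4, -0.3, 122.5] | deg 0 mm 122
```

drive_tool(steps=[[[0.003,0.006,0],[0,0,50],84],[[0.003,0.006,0],[0,0,100],84],[[0.003,0.006,0],[-0.4,-0.3,122],84],[[0.003,0.006,0],[-0.4,-0.3,122],84],[[0.003,0.006,0],[-0.4,-0.3,122],40],[[0.003,0.006,0],[-0.4,-0.3,122],40],[[0.003,0.006,0],[-0.4,-0.3,122],40],[[0.003,0.006,0],[-0.4,-0.3,122],40]])

```text
clock: 22.2
tcp_pos: [0.6637, -0.2217, 0.0917]
ee_rot: [0.001, 0.218, 0.976, -0.0]
force: [-1.3, 1.5, 8.2]
gripper_width: 0.0466
grasp_force: 82.8
```

```bash
python3 -c "
from h import *
p,R=pose(); print(p,get_obs()['joint_positions'],get_obs()['gripper_width'])
rows([(p+[0,0,.06],R),(bd(-.06,0,.15),frame(97.7,[0,0,-1]))])"
```

```text
[ 0.66373424 -0.22171426  0.09173283] [-4.38575946e-01  6.27063699e-01  1.57882609e-01  1.09876503e+00
 -2.71962556e-04  1.96557914e-03] 0.0465635502105792
turn [0.0, 0.0, 0.0] shift [-0.2, -0.0, -60.0] | deg 0 mm 60
turn [-0.0011, 0.0027, -0.5749] shift [231.3, 148.1, -59.0] | deg 33 mm 281
```

drive_tool(steps=[[[0,0,0],[0,0,-55],40],[[0,0,0],[0,0,-100],40],[[0,0,0],[0,0,-100],40],[[0,0.003,-0.575],[231,148,-99],40],[[0,0.003,-0.575],[231,148,-99],40],[[0,0.003,-0.575],[231,148,-99],40],[[0,0.003,-0.575],[231,148,-99],40],[[0,0.003,-0.575],[231,148,-99],40],[[0,0.003,-0.575],[231,148,-99],40],[[0,0.003,-0.575],[231,148,-99],40]])

```text
clock: 23.45
tcp_pos: [0.5176, 0.0103, 0.1883]
ee_rot: [-0.002, -0.067, 0.998, -0.0]
force: [-0.2, -0.2, -7.6]
gripper_width: 0.047
grasp_force: 87.2
```

```bash
python3 cap.py .516 .011 .21 7.7; python3 -c "
from h import *
F=frame(97.7,[0,0,-1])
rows([(bd(-.048,0,.13),F),(bd(-.048,0,.108),F),(bd(-.0395,0,.108),F)])"
```

```text
J [-0.14  0.27 -0.17  1.13 -0.   -0.27] F [-0.15 -0.16 -7.56]
side 182 top z 205.03282349294278 slope deg along heading, across [ 1.96 -0.46] (array([514.8,   9.7]), 49.3, 48.2, 'long-axis deg', np.float32(98.52))
turn [0.0003, -0.0033, -0.0012] shift [-12.1, 1.0, 58.4] | deg 0 mm 60
turn [0.0003, -0.0033, -0.0012] shift [-12.2, 1.0, 80.4] | deg 0 mm 81
turn [0.0003, -0.0033, -0.0012] shift [-20.7, 1.0, 80.3] | deg 0 mm 83Traceback (most recent call last):
  File "cap.py", line 13, in <module>
    import sys; cap(*map(float,sys.argv[1:5]))
                ~~~^^^^^^^^^^^^^^^^^^^^^^^^^^^
  File "cap.py", line 8, in cap
    P=C[m]*1000; zt=np.percentile(P[:,2],90); T=P[P[:,2]>zt-6]
                    ~~~~~~~~~~~~~^^^^^^^^^^^
    return _quantile_unchecked(
        a, q, axis, out, overwrite_input, method, keepdims, weights)
    return _ureduce(a,
                    func=_quantile_ureduce_func,
    ...<5 lines>...
                    overwrite_input=overwrite_input,
                    method=method)
    r = func(a, **kwargs)
    result = _quantile(arr,
                       quantiles=q,
    ...<2 lines>...
                       out=out,
                       weights=wgt)
    slices_having_nans = np.isnan(arr[-1, ...])
                                  ~~~^^^^^^^^^
IndexError: index -1 is out of bounds for axis 0 with size 0
```

drive_tool(steps=[[[0,-0.003,0],[-12,1,45],40],[[0,-0.003,0],[-12,1,70],40],[[0,-0.003,0],[-12,1,80],40],[[0,-0.003,0],[-12,1,80],40],[[0,-0.003,0],[-17,1,80],40],[[0,-0.003,0],[-20,1,80],40],[[0,-0.003,0],[-20,1,80],40]])

```text
clock: 24.42
tcp_pos: [0.5371, 0.0146, 0.1092]
ee_rot: [0.0, -0.067, 0.998, 0.0]
force: [-0.1, 1.1, -7.0]
gripper_width: 0.0466
grasp_force: 87.3
```

drive_tool(steps=[[[0,0,0],[0,0,2],40],[[0,0,0],[0,0,4],40],[[0,0,0],[0,0,4],40]])

```text
clock: 24.8
tcp_pos: [0.5365, 0.0146, 0.1046]
ee_rot: [-0.0, -0.067, 0.998, 0.0]
force: [0.2, -0.3, -6.5]
gripper_width: 0.0462
grasp_force: 87.3
```

```bash
python3 wt.py pics/w3.png; python3 -c "
from h import *
print('arm x', Ro.from_euler('z',-BY,degrees=True).apply(pose()[0]-BO)*1000)"
```

```text
[0.5365 0.0146 0.1046] 0.0462247056869878 [-0.1249  0.3605 -0.2863  0.9244  0.0004 -0.2593] weight axis est (tool): tilt deg
side red 172 z [115.729  120.9796 124.6356] x [-65.2356 -23.4724] y [-20.4197  22.6861]
  cap plane tilt deg x,y [ 0.7066 -4.8668] rect (array([-43.1,   0.9]), 48.8, 45.4, 'long-axis deg', np.float32(88.65))
  yel 411 z [ 22.3789 108.0791]
arm x [-40.59631989   0.99749809 104.77176937]Traceback (most recent call last):
  File "wt.py", line 10, in <module>
    P=L[red]; T=P[P[:,2]>np.percentile(P[:,2],90)-6]
                         ~~~~~~~~~~~~~^^^^^^^^^^^
    return _quantile_unchecked(
        a, q, axis, out, overwrite_input, method, keepdims, weights)
    return _ureduce(a,
                    func=_quantile_ureduce_func,
    ...<5 lines>...
                    overwrite_input=overwrite_input,
                    method=method)
    r = func(a, **kwargs)
    result = _quantile(arr,
                       quantiles=q,
    ...<2 lines>...
                       out=out,
                       weights=wgt)
    slices_having_nans = np.isnan(arr[-1, ...])
                                  ~~~^^^^^^^^^
IndexError: index -1 is out of bounds for axis 0 with size 0
```

drive_tool(steps=[[[0,0,0],[-2.5,0,0],40],[[0,0,0],[-2.5,0,1],40],[[0,0,0],[-2.5,0,2],40],[[0,0,0],[-2.5,0,2],40]])

```text
clock: 25.4
tcp_pos: [0.5396, 0.015, 0.1038]
ee_rot: [0.001, -0.067, 0.998, 0.0]
force: [-4.4, 1.3, 8.7]
gripper_width: 0.0467
grasp_force: 89.2
```

drive_tool(steps=[[[0,0,0],[0,0,-1],52],[[0,0,0],[0,0,-1],75],[[0,0,0],[0,0,-1],84],[[0,0,0],[0,0,-1],84],[[0,0,0],[0,0,-40],84],[[0,0,0],[0,0,-90],84],[[0,0,0],[60,0,-130],84],[[0,0,0],[120,0,-140],84],[[0,0,0],[180,0,-140],84],[[0,0,0],[180,0,-140],84]])

```text
clock: 26.65
tcp_pos: [0.3577, -0.0092, 0.2433]
ee_rot: [0.0, -0.067, 0.998, -0.0]
force: [0.5, 0.1, -0.3]
gripper_width: 0.084
grasp_force: 0.0
```

```bash
sed -i 's/("side","top"):/("side",):/' wt.py; python3 wt.py pics/w3.png; python3 b.py 2>/dev/null
```

```text
[ 0.3577 -0.0092  0.2433] 0.0840232400352578 [-0.2548 -0.0277 -0.3822  1.2156  0.0002 -0.3882] weight axis est (tool): tilt deg
side red 224 z [116.7146 120.3221 123.5289] x [-62.8217 -15.581 ] y [-22.5571  21.8294]
  cap plane tilt deg x,y [-0.2526  0.7483] rect (array([-38.5,  -0.1]), 53.5, 48.3, 'long-axis deg', np.float32(179.02))
  yel 449 z [ 23.371  108.4783]
[ 0.3607 -0.0094  0.2432] yaw 97.65626818625944 [0.3449 0.2951 1.2904]
board-frame tcp [-218.1778    0.7934  243.2178]
side board z 10.657354876391228 slab z 24.700954201911212
-80 42 x [-14.9693   6.1199] z [45.5849 49.1466]
-60 39 x [-17.683    5.9038] z [45.1933 50.0145]
-40 34 x [-16.3619   5.5102] z [45.3827 48.5712]
80 31 x [-13.9558   5.5406] z [45.4838 49.8925]
y ends [-90.9231  88.6985]
top board z 12.28565296691296 slab z 26.207738233805838
-80 49 x [-13.8173   5.4516] z [47.6182 52.4549]
-60 51 x [-13.7646   5.0576] z [48.3171 52.3797]
-40 38 x [-13.642    5.5009] z [47.7622 50.9997]
40 39 x [-13.8902   4.7871] z [46.8986 50.1462]
60 52 x [-14.1858   5.1979] z [47.7604 53.5801]
80 50 x [-14.1631   4.7578] z [47.86   51.4735]
y ends [-88.259   89.1935]
```

View pics/w3.png

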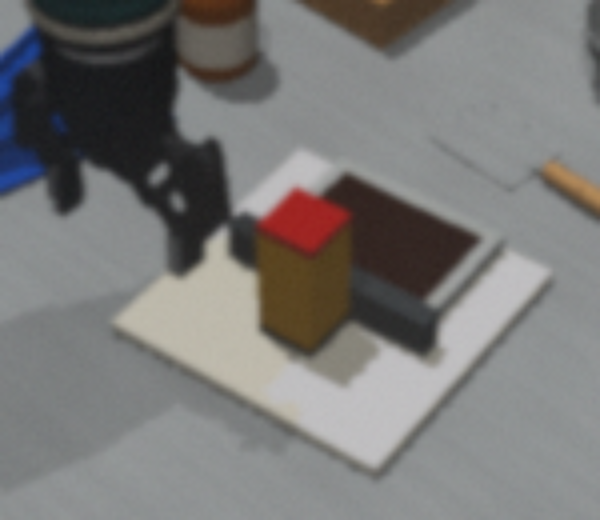

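The weight stands upright with its red cap up at (305,220), against the middle of the bar, and the bar is still flush along the slab. Handing in.

```bash
python3 -c "
from cell import *
print(close_job())"
```

```text
the job is handed in; nothing more can be done
None
```

The job is handed in, with no verdict shown: the bar is flush along the slab's open side, and the yellow weight stands upright, red cap up, against the middle of the bar's outer side.

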